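# Top up the spring stacker with its matching tin

### The arm

A 6-joint arm with a two-finger parallel gripper is mounted at the origin on the work surface. World frame = base frame: x ahead of the robot, y to its left, z up, the work surface at z = 0. Lengths are in m, angles in rad, forces in N, time in s.
With the tool pointing down it reaches from about 0.35 to 0.775 m from the base axis. Payload 5.5 kg.
Tool frame: the origin (TCP) lies between the finger pads; the fingertips stand 8 mm ahead of it and the grasp point (between the pads) lies 11 mm behind it; z points along the fingers, y is the line along which they close (so a half turn about z gives the same grasp; the last joint's range is limited). The gripper opens to 85 mm and grips with 20 to 120 N. Pads are 22 mm wide; open, the fingers measure 114 mm over their backs; the gripper's body (76 mm by 85 mm) begins 54 mm behind the grasp point. The pads swing forward as they close: fully open they stand 13 mm farther back than shut.
Start: joints at [-1.402, 0.313, 0.046, 1.304, 0, 1.431], TCP at [0.175, -0.548, 0.239] pointing down, gripper open.
Joint ranges: [-2.76, 2.76], [-0.86, 1.69], [-1.03, 1.26], [-2.2, 2.34], [-1.47, 1.5], [-3.14, 3.14]. Speed limits (rad/s): [2.57, 2.57, 3.14, 3.14, 3.14, 3.14].

### API

Orientations are given as a unit quaternion [w, x, y, z].
In Python, from workcell import status, vision, job gives the robot as it stands. The module is installed in compiled form; this text tells all that it offers.
- The arm moves only by the tool apply_moves, never from a script. Its argument "moves" is one flat list of numbers, 6 for each row, row after row: the shift along the world's x, y, z in units of 25 mm (1.0 is 25 mm), then the turn, a rotation vector about the world's x, y, z in rad. In form: [x, y, z, rx, ry, rz, x, y, z, rx, ry, rz, ...]. A call has 1 to 20 rows; each row is the pose to reach, as a shift and turn from the pose commanded when the call began; what a row does not reach only later rows make up. A row lasts 1/12 s, in which the tool goes at most 41.7 mm and 7.16 degrees, less where a joint would pass 70% of its speed; a pose out of reach is approached as far as the arm can. A call with a gripper value outside its range is refused whole. "claw" is the opening in per cent of the stroke, from 0 (shut) to 100 (fully open), set as the call begins (left out, the last holds). The fingers move at their own pace and stop on an object; "newtons" is the grip in N (left out, the last holds). Time passes only in rows, so rows that repeat a pose let the fingers close. It gives the time, the measured TCP pose, the force, the opening and the grip force at its end, in the units of the state.
- status.get_state(): the state, without advancing time (a new reading comes with each control period).
- vision.read_camera(name): name is "side" or "top" or "wrist"; returns a dict with "image" (384x512x3 uint8, blue, green, red), "camera_matrix" (3x3 intrinsics, pixels), "camera_from_world" (4x4, takes a point from world to camera coordinates). Camera axes: x right, y down, z forward; pixel columns grow to the right and rows downward; lengths in m; the calibration is good to about 2 mm. A picture is of the moment at which its call begins. There is no depth.
- job.hand_in(): hands the job in; it is judged then, once.
The state is a dict: "clock": time; "joint_pos": joint angles; "qvel": joint speeds; "tau": joint torques, N m; "tcp_pos": TCP position; "orientation": TCP orientation; "wrist_force": force on the tool from outside, world axes, zero at the start; "ft_torque": the same for the moment, N m; "finger_gap": finger opening in m; "grip_force": force on a finger pad.
Only numpy, scipy, OpenCV 4.12 (cv2) and the standard library are available. Lean on these libraries where they do the work, as an engineer would, in place of code of your own. Each camera call takes 0.05 s, during which the arm holds its last target. There are 200 camera calls.

### The job

The spring stacker on the garage bench holds one flat round tin of screws. Pick up the other tin of the same shape and size, set it squarely on top of that one while the platform is still up, then push the pile straight down until the platform reaches its bottom stop; leave both tins stacked there with the platform down.

Things in the scene. Friction and masses are not known exactly. Their poses are not given: they have to be found in the camera images.
- new_tin_center (a point): Centre (half-way up, on the axis) of the loose flat round tin to be added: plain aluminium, closed, 56 mm in diameter, 36 mm high, about 0.18 kg, standing upright on the bench (underside at height 0). z axis up along its axis. A narrower, taller round tin (42 mm by 58 mm) and a square tin (56 mm by 36 mm high) of the same metal stand near it, at least 30 mm clear of it, and are not wanted; which stands where varies.
- loaded_tin_center (a point): Centre (half-way up, on the axis) of the identical tin (56 mm in diameter, 36 mm high) that already stands loose on the stacker's platform. Its top face, where the other tin goes, is 18 mm above this point. z axis up.
- platform_top (a point): Centre of the upper face of the stacker's round steel platform, on which the first tin stands; it moves with the platform. The platform is a dish 92 mm in outer diameter with a rim 4 mm high and 3 mm thick, 105 mm above the bench when up and 69 mm when at its stop; below it a spring and stem stand on a grey base 130 mm by 110 mm, fixed to the bench. z axis up.
- platform (a joint): How far the platform has sunk, in m: 0 fully up (as at the start), 0.036 at the bottom stop. A spring pushes it up and a friction brake in its guide resists motion either way: two tins do not sink it by their weight, about 6 to 11 N more pushes it down, and it stays where it is left under two tins.
Not all that is in view belongs to the job. What is shaped like the part that bears platform_top but green is not meant.

How it is judged:
By the outcome, as a careful person would: the job done as asked, in the order asked, and still so for the second after the job is handed in, with the robot touching nothing.
It also fails if it takes over 48 s, if anything falls off the work surface, if the arm or the gripper's body presses on something with over 40 N, if the wrist force passes 120 N, or if a joint passes its speed limit or range.

## Working session

There is one attempt and no reset: what is moved stays moved. The work goes in short steps, Python scripts to look and compute and a tool call to move; the robot and the scene stay as the last step left them, time stands still between calls to the robot, and variables do not carry over. Pictures are saved under pics/ and viewed, at most 10 in all, crops included, and the job is handed in when it is done.

Besides the shell and the picture viewer there is one more tool, called after "Call:" in YAML: its name, and indented under it one key for each argument. apply_moves: Moves the arm, as the interface text tells. Its arguments: {"type":"object","properties":{"moves":{"type":"array","items":{"type":"number"}},"claw":{"type":"number"},"newtons":{"type":"number"}},"required":["moves"]}

```bash
mkdir -p pics
python3 - <<'E'
from workcell import status, vision
import cv2,numpy as np,pickle
a={}
for n in("side","top","wrist"):
    r=vision.read_camera(n);a[n]=r;cv2.imwrite(f"pics/{n}0.png",r["image"])
    print(n,r["camera_matrix"].round(1).tolist(),r["camera_from_world"].round(3).tolist())
pickle.dump(a,open("a.pkl","wb"))
cv2.imwrite("pics/st.png",cv2.resize(np.vstack([a["side"]["image"],a["top"]["image"]]),(768,1152))[:0] if 0 else np.hstack([a["top"]["image"],a["wrist"]["image"]])[:, :800])
print(status.get_state())
E
```

```text
side [[402.6, 0.0, 265.5], [0.0, 402.6, 193.4], [0.0, 0.0, 1.0]] [[-0.987, -0.161, 0.005, 0.596], [-0.115, 0.682, -0.722, 0.18], [0.113, -0.713, -0.691, 1.074], [0.0, 0.0, 0.0, 1.0]]
top [[399.8, 0.0, 257.9], [0.0, 399.8, 192.0], [0.0, 0.0, 1.0]] [[0.029, -1.0, 0.01, -0.073], [-0.993, -0.03, -0.118, 0.604], [0.119, -0.007, -0.993, 1.13], [0.0, 0.0, 0.0, 1.0]]
wrist [[275.2, 0.0, 253.1], [0.0, 275.2, 189.6], [0.0, 0.0, 1.0]] [[0.305, -0.952, -0.002, -0.574], [-0.918, -0.294, 0.267, -0.034], [-0.255, -0.079, -0.964, 0.379], [0.0, 0.0, 0.0, 1.0]]
{'clock': 0.15, 'joint_pos': array([-1.40159710e+00,  3.13852134e-01,  4.52676496e-02,  1.30358320e+00,
        2.25805260e-05,  1.43117849e+00]), 'qvel': array([-0.00010883, -0.00100724,  0.00212147,  0.00198978,  0.00089885,
       -0.00095262]), 'tau': array([ 2.23248258e-03, -4.81064916e+01,  2.98816270e+01,  1.39086394e-02,
       -6.14142618e-05,  1.72400667e-05]), 'tcp_pos': array([ 0.17468875, -0.54745472,  0.23861124]), 'orientation': array([-6.85769687e-04,  9.88102437e-01,  1.53795654e-01,  1.14774558e-06]), 'wrist_force': array([-0.34318223,  0.43868775,  0.19566776]), 'ft_torque': array([ 0.00627377, -0.05703501, -0.01557017]), 'grip_force': 0.0, 'finger_gap': 0.08516473663932933}
```

View pics/top0.png

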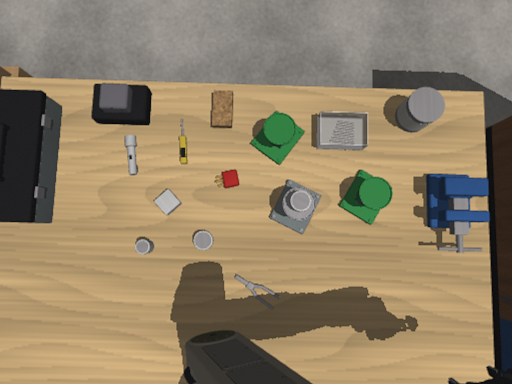

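View pics/side0.png

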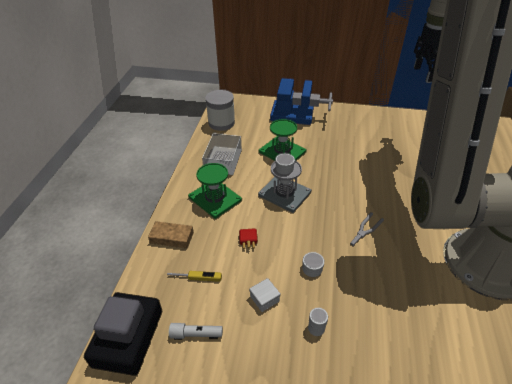

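The top view shows the wanted low round tin at about (203,240), the tall tin at (144,246), the square tin at (167,201) and the grey stacker with its tin at about (299,202). The side view agrees: new tin (313,265), loaded tin (285,163).

```bash
cat > h.py <<'E'
import cv2,numpy as np,pickle
from scipy.optimize import least_squares
def proj(r,P):
    T=r["camera_from_world"];return cv2.projectPoints(np.atleast_2d(P).astype(float),cv2.Rodrigues(T[:3,:3])[0],T[:3,3],r["camera_matrix"],None)[0][:,0]
def onplane(r,uv,z):
    T=r["camera_from_world"];R=T[:3,:3];c=-R.T@T[:3,3]
    d=R.T@np.linalg.inv(r["camera_matrix"])@[*uv,1];return c+d*(z-c[2])/d[2]
def circ(c,rad,n=200):
    t=np.linspace(0,2*np.pi,n);return np.c_[c[0]+rad*np.cos(t),c[1]+rad*np.sin(t),np.full(n,c[2])]
def crop(r,uv,h,s,circles=()):
    u,v=map(int,uv);im=cv2.resize(r["image"][max(v-h,0):v+h,max(u-h,0):u+h],None,fx=s,fy=s,interpolation=cv2.INTER_CUBIC)
    o=np.array([max(u-h,0),max(v-h,0)])
    for c,rad in circles:
        cv2.polylines(im,[((proj(r,circ(c,rad))-o+.5)*s).astype(int)],True,(0,0,255),1)
    return im
E
python3 - <<'E'
from h import *
a=pickle.load(open("a.pkl","rb"));t,s=a["top"],a["side"]
n=onplane(t,(203,239),.036);l=onplane(t,(300,201),.141)
print(n,l,onplane(s,(313,258),.036),onplane(s,(285,160),.141))
N=[(n,.028),([n[0],n[1],0],.028)];L=[(l,.028),([l[0],l[1],.109],.046)]
im=np.vstack([np.hstack([crop(t,(203,239),25,6,N),crop(t,(298,203),25,6,L)]),np.hstack([crop(s,(313,262),25,6,N),crop(s,(285,168),25,6,L)])])
cv2.imwrite("pics/c1.png",im)
E
```

```text
[0.46569542 0.09829948 0.036     ] [ 0.57316961 -0.16678044  0.141     ] [0.46498482 0.09585898 0.036     ] [ 0.57393103 -0.15821385  0.141     ]
```

View pics/c1.png

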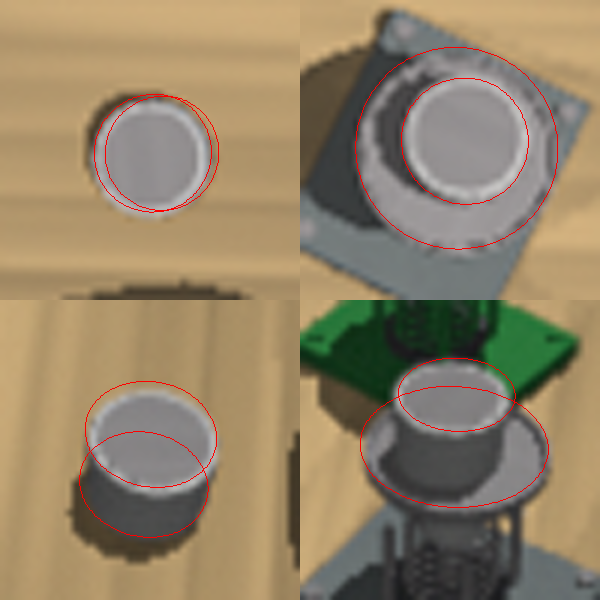

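The overlay shows the loaded-tin estimate fits (top-face centre at crop (465,140)). The new tin's should shift by about 1 px. That is good enough to set out.

Call:
apply_moves:
  moves: [11.6,25.8,-2,0,0,1.45,11.6,25.8,-2,0,0,1.45,11.6,25.8,-2,0,0,1.45,11.6,25.8,-2,0,0,1.45,11.6,25.8,-2,0,0,1.45,11.6,25.8,-2,0,0,1.45,11.6,25.8,-2,0,0,1.45,11.6,25.8,-2,0,0,1.45,11.6,25.8,-2,0,0,1.45,11.6,25.8,-2,0,0,1.45,11.6,25.8,-2,0,0,1.45,11.6,25.8,-2,0,0,1.45,11.6,25.8,-2,0,0,1.45,11.6,25.8,-2,0,0,1.45,11.6,25.8,-2,0,0,1.45,11.6,25.8,-2,0,0,1.45,11.6,25.8,-2,0,0,1.45,11.6,25.8,-2,0,0,1.45,11.6,25.8,-2,0,0,1.45,11.6,25.8,-2,0,0,1.45]
  claw: 100

```text
clock: 1.82
tcp_pos: [0.4641, 0.0973, 0.1889]
orientation: [-0.0, 0.637, 0.771, -0.001]
wrist_force: [-0.6, 0.2, -1.5]
finger_gap: 0.0855
grip_force: 0.0
```

Run:
```python
from h import *
from workcell import vision,status
a=pickle.load(open("a.pkl","rb"));t,s=a["top"],a["side"]
r=vision.read_camera("wrist");pickle.dump(r,open("w1.pkl","wb"))
n=(onplane(t,(203.1,239.6),.036)+onplane(s,(314,259.4),.036))/2
print(onplane(t,(203.1,239.6),.036),onplane(s,(314,259.4),.036),status.get_state()["joint_pos"].round(2))
im=r["image"].copy()
for z in(.036,0): cv2.polylines(im,[proj(r,circ([n[0],n[1],z],.028)).astype(int)],True,(0,0,255),1)
cv2.imwrite("pics/w1.png",im)
```

```text
[0.46399404 0.09793565 0.036     ] [0.46211586 0.09987844 0.036     ] [ 0.04  0.14 -0.3   1.13 -0.    1.42]
```

View pics/w1.png

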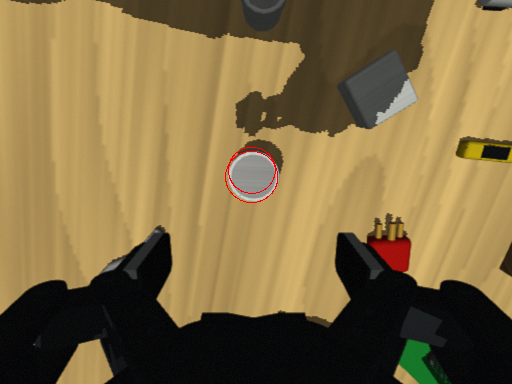

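The wrist view shows the tin at (252,176), in line with the estimate. The path down is clear.

Call:
apply_moves:
  moves: [-0.05,0.04,-3,0,0,0,-0.05,0.04,-4.5,0,0,0,-0.05,0.04,-5.5,0,0,0,-0.05,0.04,-6.5,0,0,0,-0.05,0.04,-7,0,0,0,-0.05,0.04,-7,0,0,0,-0.05,0.04,-7,0,0,0]

```text
clock: 2.45
tcp_pos: [0.4628, 0.0967, 0.0142]
orientation: [-0.001, 0.639, 0.769, -0.001]
wrist_force: [0.8, -0.1, -0.2]
finger_gap: 0.0852
grip_force: 0.0
```

Call:
apply_moves:
  moves: [0,0,0,0,0,0,0,0,0,0,0,0,0,0,0,0,0,0,0,0,0,0,0,0,0,0,0,0,0,0,0,0,0,0,0,0,0,0,0,0,0,0,0,0,0,0,0,0,0,0,0,0,0,0,0,0,0,0,0,0]
  claw: 0
  newtons: 50

```text
clock: 3.28
tcp_pos: [0.4653, 0.0979, 0.0165]
orientation: [0.002, 0.638, 0.77, 0.001]
wrist_force: [0.2, -1.0, 6.6]
finger_gap: 0.0548
grip_force: 51.9
```

Call:
apply_moves:
  moves: [0,0,0.5,0,0,0,0,0,1.5,0,0,0,0,0,3,0,0,0,0,0,4.5,0,0,0,0,0,6,0,0,0,0,0,7,0,0,0,0,0,7.5,0,0,0,0,0,7.5,0,0,0,0,0,7.5,0,0,0]

```text
clock: 4.03
tcp_pos: [0.4641, 0.0982, 0.2029]
orientation: [0.001, 0.638, 0.77, 0.001]
wrist_force: [-0.6, 0.1, -2.7]
finger_gap: 0.0545
grip_force: 53.3
```

Run:
```python
from h import *
from workcell import vision,status
st=status.get_state();print(st["tcp_pos"],st["wrist_force"],st["joint_pos"].round(2))
s=vision.read_camera("side");w=vision.read_camera("wrist")
p=st["tcp_pos"];u=proj(s,[p])[0];v=proj(w,[p])[0];print(u,v)
b=p[2]-.0165
C=[([p[0],p[1],b],.028),([p[0],p[1],b+.036],.028)]
cv2.imwrite("pics/c2.png",np.hstack([crop(s,u,32,6,C),cv2.resize(w["image"],(400,384))]) if crop(s,u,32,6).shape==(384,384,3) else crop(s,u,32,6,C))
```

```text
[0.46405649 0.09823725 0.20292249] [-0.56866293  0.12776994 -2.68491178] [ 0.04  0.13 -0.28  1.16  0.    1.42]
[319.65143577 214.04696573] [252.91248187 246.26915029]
```

View pics/c2.png

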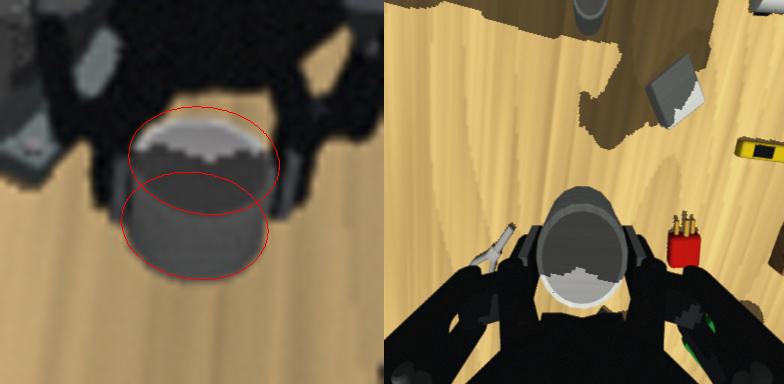

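The tin is held upright and centred between the fingers: side crop, lower edge at (195,280); wrist (582,255). I'll carry it to beside the stacker, turned so that the wrist camera sees the loaded tin.

Call:
apply_moves:
  moves: [0.05,-0.8,0.2,0,0,-0.1,0.1,-1.6,0.4,0,0,-0.2,0.2,-2.4,0.4,0,0,-0.3,0.3,-3.2,0.4,0,0,-0.4,0.4,-4,0.4,0,0,-0.5,0.4,-4.8,0.4,0,0,-0.6,0.5,-5.6,0.4,0,0,-0.7,0.5,-6.4,0.4,0,0,-0.8,0.6,-7.2,0.4,0,0,-0.9,0.6,-8,0.4,0,0,-1.0,0.7,-8.8,0.4,0,0,-1.1,0.8,-9.6,0.4,0,0,-1.2,0.8,-10.4,0.4,0,0,-1.3,0.9,-11.2,0.4,0,0,-1.4,0.9,-11.7,0.4,0,0,-1.45,0.9,-11.7,0.4,0,0,-1.45,0.9,-11.7,0.4,0,0,-1.45,0.9,-11.7,0.4,0,0,-1.45]

```text
clock: 5.63
tcp_pos: [0.4852, -0.1935, 0.2106]
orientation: [-0.001, 0.988, 0.154, -0.001]
wrist_force: [-0.6, 0.1, -1.2]
finger_gap: 0.0546
grip_force: 53.3
```

Run:
```python
from h import *
from workcell import vision,status
st=status.get_state();p=st["tcp_pos"];print(p,st["orientation"],st["joint_pos"].round(2))
w=vision.read_camera("wrist");pickle.dump(w,open("w2.pkl","wb"))
im=cv2.resize(w["image"],(768,576),interpolation=cv2.INTER_CUBIC)
b=p[2]-.0165
for c,rad in [([.573,-.167,.141],.028),([.573,-.167,.109],.046),([p[0],p[1],b],.028),([p[0],p[1],b+.036],.028)]:
    cv2.polylines(im,[((proj(w,circ(c,rad))+.5)*1.5).astype(int)],True,(0,0,255),1)
cv2.imwrite("pics/w2.png",im)
```

```text
[ 0.48522591 -0.19349674  0.21059977] [-9.45415329e-04  9.88015545e-01  1.54348408e-01 -9.78644282e-04] [-0.53  0.22 -0.14  1.21  0.    2.3 ]
```

View pics/w2.png

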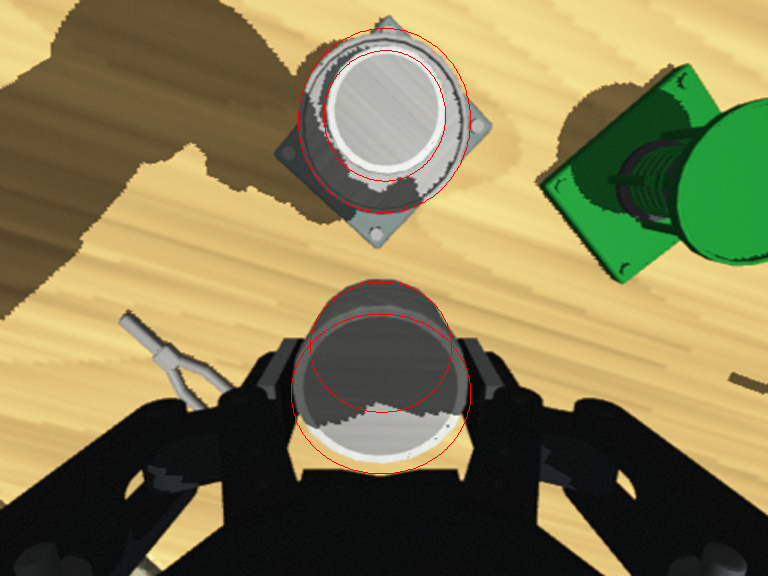

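The wrist view shows the loaded tin's top at about (386,108) and the held tin at (380,384). Both sit about 2–3 mm forward of the overlay, a common camera bias, so their relative position agrees. I'll go above with a small gap and check.

Call:
apply_moves:
  moves: [0.4,0.1,0,0,0,0,0.8,0.25,0,0,0,0,1.3,0.4,0,0,0,0,1.8,0.55,0,0,0,0,2.3,0.7,0,0,0,0,2.8,0.85,0,0,0,0,3.2,1.0,-0.2,0,0,0,3.5,1.06,-0.6,0,0,0,3.5,1.06,-1.2,0,0,0,3.5,1.06,-1.6,0,0,0,3.5,1.06,-1.75,0,0,0,3.5,1.06,-1.75,0,0,0,3.5,1.06,-1.75,0,0,0]

```text
clock: 6.77
tcp_pos: [0.5732, -0.1678, 0.1679]
orientation: [-0.0, 0.988, 0.154, -0.0]
wrist_force: [-0.1, 0.8, -1.0]
finger_gap: 0.0546
grip_force: 53.3
```

Run:
```python
from h import *
from workcell import vision,status
st=status.get_state();p=st["tcp_pos"];print(p,st["orientation"],st["wrist_force"])
s=vision.read_camera("side");w=vision.read_camera("wrist");t=vision.read_camera("top")
pickle.dump((s,t,w),open("v3.pkl","wb"))
u=proj(s,[p])[0]+[0,4]
C=[([.573,-.167,.141],.028)]
cv2.imwrite("pics/c3.png",np.hstack([crop(s,u,25,8),cv2.resize(w["image"][100:300,130:380],(400,320))[:,:] if 0 else cv2.resize(w["image"][130:330,153:353],(400,400))]))
```

```text
[ 0.57318235 -0.16777674  0.16788834] [-1.30943457e-04  9.88115736e-01  1.53711341e-01 -3.14225930e-04] [-0.12754161  0.81391082 -0.96714096]
```

View pics/c3.png

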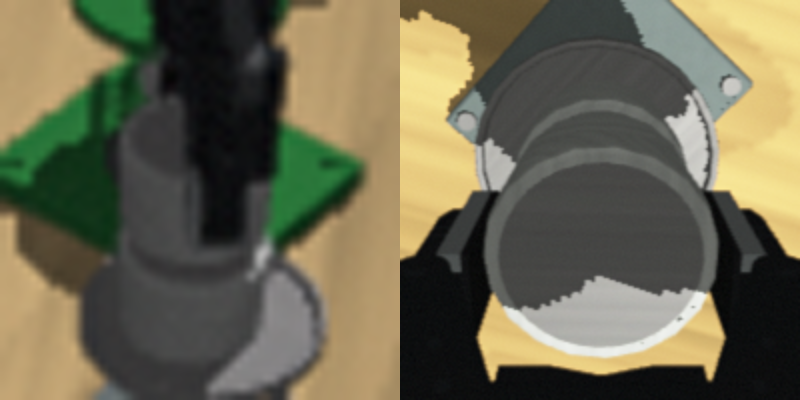

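The side crop shows both tins' left edges at x≈119 and right edges at ≈267, and the wrist view has them on one axis (x≈600). They are aligned, so I'll lower it gently.

Call:
apply_moves:
  moves: [0,0,-0.1,0,0,0,0,0,-0.2,0,0,0,0,0,-0.3,0,0,0,0,0,-0.35,0,0,0,0,0,-0.35,0,0,0,0,0,-0.35,0,0,0]

```text
clock: 7.42
tcp_pos: [0.5734, -0.1678, 0.1591]
orientation: [-0.0, 0.988, 0.154, -0.0]
wrist_force: [1.1, -0.6, -1.8]
finger_gap: 0.0546
grip_force: 53.3
```

Call:
apply_moves:
  moves: [0,0,-0.03,0,0,0,0,0,-0.06,0,0,0,0,0,-0.06,0,0,0,0,0,-0.06,0,0,0]

```text
clock: 7.75
tcp_pos: [0.5735, -0.1678, 0.1578]
orientation: [0.0, 0.988, 0.154, -0.0]
wrist_force: [0.5, -0.1, -1.7]
finger_gap: 0.0544
grip_force: 53.3
```

Call:
apply_moves:
  moves: [0,0,-0.03,0,0,0,0,0,-0.06,0,0,0,0,0,-0.06,0,0,0,0,0,-0.06,0,0,0]

```text
clock: 8.08
tcp_pos: [0.5737, -0.1679, 0.1574]
orientation: [0.0, 0.988, 0.154, 0.0]
wrist_force: [-2.2, 1.9, 5.3]
finger_gap: 0.0544
grip_force: 54.1
```

The tins touch at 5–7 N with the platform still up. Now I'll push straight down.

Call:
apply_moves:
  moves: [0,0,-0.1,0,0,0,0,0,-0.2,0,0,0,0,0,-0.3,0,0,0,0,0,-0.4,0,0,0,0,0,-0.5,0,0,0,0,0,-0.6,0,0,0,0,0,-0.7,0,0,0,0,0,-0.8,0,0,0,0,0,-0.9,0,0,0,0,0,-1.0,0,0,0,0,0,-1.1,0,0,0,0,0,-1.2,0,0,0,0,0,-1.3,0,0,0,0,0,-1.3,0,0,0,0,0,-1.3,0,0,0]

```text
clock: 9.33
tcp_pos: [0.5737, -0.1679, 0.125]
orientation: [0.0, 0.988, 0.154, 0.0]
wrist_force: [-2.0, 0.6, 6.9]
finger_gap: 0.0544
grip_force: 54.3
```

Call:
apply_moves:
  moves: [0,0,-0.04,0,0,0,0,0,-0.08,0,0,0,0,0,-0.1,0,0,0,0,0,-0.1,0,0,0,0,0,-0.1,0,0,0]

```text
clock: 9.75
tcp_pos: [0.5737, -0.1679, 0.1228]
orientation: [0.0, 0.988, 0.154, 0.001]
wrist_force: [-2.8, 1.5, 8.2]
finger_gap: 0.0547
grip_force: 54.3
```

Call:
apply_moves:
  moves: [0,0,-0.04,0,0,0,0,0,-0.08,0,0,0,0,0,-0.08,0,0,0,0,0,-0.08,0,0,0]

```text
clock: 10.08
tcp_pos: [0.5737, -0.1679, 0.1214]
orientation: [0.001, 0.988, 0.154, 0.001]
wrist_force: [-4.9, 1.8, 11.7]
finger_gap: 0.0543
grip_force: 54.9
```

Call:
apply_moves:
  moves: [0,0,-0.04,0,0,0,0,0,-0.04,0,0,0,0,0,-0.04,0,0,0]

```text
clock: 10.33
tcp_pos: [0.5738, -0.1679, 0.1214]
orientation: [0.001, 0.988, 0.154, 0.001]
wrist_force: [-6.1, 3.1, 17.0]
finger_gap: 0.0546
grip_force: 55.4
```

The force rises with no further travel, 36.0 mm after contact, so the stop is reached. I'll ease off and release.

Call:
apply_moves:
  moves: [0,0,-0.03,0,0,0,0,0,-0.03,0,0,0,0,0,0.02,0,0,0,0,0,0.05,0,0,0,0,0,0.05,0,0,0]
  newtons: 30

```text
clock: 10.75
tcp_pos: [0.5737, -0.1679, 0.1215]
orientation: [0.001, 0.988, 0.154, 0.001]
wrist_force: [-5.2, 1.7, 10.2]
finger_gap: 0.0547
grip_force: 54.4
```

Call:
apply_moves:
  moves: [0,0,0,0,0,0,0,0,0,0,0,0,0,0,0,0,0,0,0,0,0,0,0,0,0,0,0,0,0,0,0,0,0,0,0,0,0,0,0,0,0,0,0,0,0,0,0,0]
  claw: 100

```text
clock: 11.42
tcp_pos: [0.5735, -0.1678, 0.1194]
orientation: [-0.0, 0.988, 0.154, -0.0]
wrist_force: [0.4, 0.1, -0.1]
finger_gap: 0.0854
grip_force: 0.0
```

Call:
apply_moves:
  moves: [0,0,0.4,0,0,0,0,0,1,0,0,0,0,0,2,0,0,0,0,0,3,0,0,0,-1,-0.3,4,0,0,0,-2,-0.6,4,0,0,0,-4,-1.2,4,0,0,0,-5,-1.6,4,0,0,0,-5,-1.6,4,0,0,0,-5,-1.6,4,0,0,0]

```text
clock: 12.25
tcp_pos: [0.4472, -0.2084, 0.2208]
orientation: [0.0, 0.988, 0.152, 0.0]
wrist_force: [0.6, -0.1, -0.7]
finger_gap: 0.0852
grip_force: 0.0
```

Run:
```python
from h import *
from workcell import vision,status
st=status.get_state();print(st["tcp_pos"],st["wrist_force"])
s=vision.read_camera("side");w=vision.read_camera("wrist");t=vision.read_camera("top")
X=[.5735,-.167]
C=[(X+[.141],.028),(X+[.105],.028),(X+[.073],.046)]
row=[crop(c,proj(c,[X+[.105]])[0],22,6,C) for c in(s,t)]+[crop(s,proj(s,[X+[.105]])[0],22,6)]
a=np.hstack(row);b=np.zeros((300,a.shape[1],3),np.uint8);b[:,:400]=cv2.resize(w["image"],(400,300));b[:,400:664]=crop(w,proj(w,[X+[.12]])[0],75,2)[:264,:264].copy() if 0 else cv2.resize(crop(w,proj(w,[X+[.12]])[0],75,2),(264,300))
cv2.imwrite("pics/c4.png",np.vstack([a,b]));print(a.shape)
```

```text
[ 0.44719684 -0.20839357  0.22077316] [ 0.59431026 -0.14471228 -0.66282635]
(264, 792, 3)
```

View pics/c4.png

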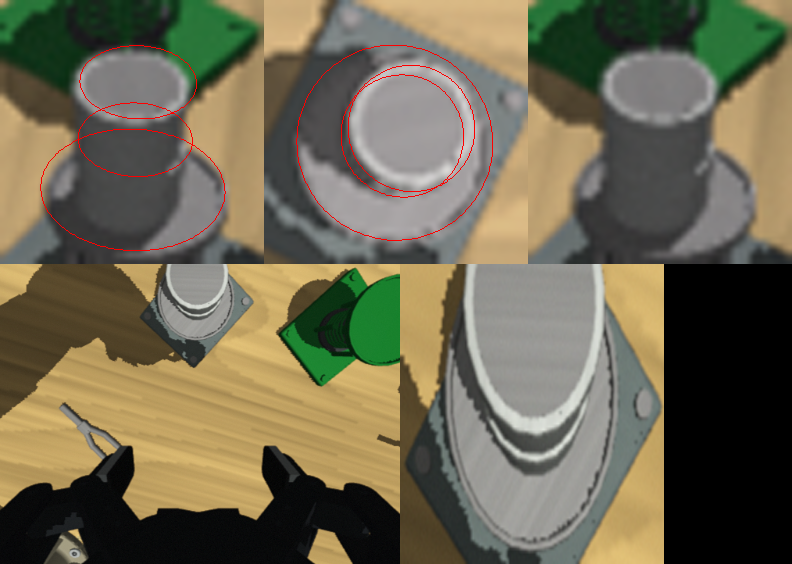

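The final pictures show the two tins stacked concentrically: their front edges both centre at x≈535 in the wrist crop, and the top face matches the overlay for the bottom-stop height. The platform is down and the gripper is clear.

```bash
python3 -c "
from workcell import job
print(job.hand_in())"
```

```text
the job is handed in; nothing more can be done
None
```

I set the loose round tin on top of the loaded one with the platform still up, then pushed the pile down 36 mm to the bottom stop. The gripper is clear of the pile, and I handed the job in at about 12 s; it returned no verdict.

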